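# Seat the station canopy in the tilted jig and switch on its magnets

## Robot

A 6-joint arm with a two-finger parallel gripper is mounted at the origin on the work surface. World frame = base frame: x ahead of the robot, y to its left, z up, the work surface at z = 0. Lengths are in m, angles in rad, forces in N, time in s.
With the tool pointing down it reaches from about 0.325 to 0.775 m from the base axis. Payload 5.5 kg.
Tool frame: the origin (TCP) lies between the finger pads; the fingertips stand 8 mm ahead of it and the grasp point (between the pads) lies 11 mm behind it (tcp_to_tips is the distance from the TCP to the fingertips, in m); z points along the fingers, y is the direction in which the jaws open and shut (so a half turn about z gives the same grasp; the last joint's range is limited). The gripper opens to 88 mm and grips with 3 to 60 N. Pads are 20 mm wide; open, the fingers measure 115 mm over their backs; the gripper's body (75 mm by 178 mm) begins 61 mm behind the grasp point.
Start: joints at [-1.186, 0.091, 1.231, -0, 1.82, -0.057], TCP at [0.257, -0.542, 0.231] pointing down, gripper open.
Joint ranges: [-2.87, 2.87], [-0.86, 2.18], [0.17, 2.46], [-1.51, 4.65], [0.06, 2.69], [-2.65, 2.65]. Speed limits (rad/s): [2.57, 2.57, 3.01, 3.14, 3.14, 3.14].

## Interface

Orientations are given as a unit quaternion [w, x, y, z].
In Python, from bench import * gives the robot as it stands. Calls block until the motion is done:
- move_to(position, orientation): joint-space move of the TCP to a pose.
- move_l(position, speed=0.15, orientation=None): straight line of the TCP; orientation=None keeps the orientation; speed is the mean speed in m/s.
- movej(angles): joint-space move.
- gripper_open() and close(): open the fingers fully, or close them until they stop; the grip force is fixed at half the most.
- hold(seconds).
- inverse_kinematics(position, orientation): joint angles nearest the present ones, or None.
- state(): the state.
- get_image(name): name is "side" or "top"; returns a dict with "frame" (384x512x3 uint8, blue, green, red), "depth" (384x512 float32, m along the optical axis (not along the pixel's ray), 0 where there is no reading), "camera_matrix" (3x3 intrinsics, pixels), "view" (4x4, takes a point from world to camera coordinates). Camera axes: x right, y up, looking along -z (the intrinsics and any distortion apply to the point x, -y, -z); pixel columns grow to the right and rows downward; lengths in m; the calibration is good to about 2 mm. A picture is of the moment at which its call begins.
A pose or a line that the arm cannot do raises IKError and nothing moves.
- job_done(): hands the job in, once; it reports no verdict.
The state is a dict: "time": time; "joint_pos": joint angles; "dq": joint speeds; "joint_torque": joint torques, N m; "ee_pos": TCP position; "ee_rot": TCP orientation; "ft_force": force on the tool from outside, world axes, zero at the start; "moment": the same for the moment, N m; "finger_gap": finger opening in m.
Only numpy, scipy, OpenCV 4.12 (cv2) and the standard library are available. Lean on these libraries where they do the work, as an engineer would, in place of code of your own. Each camera call takes 0.05 s, during which the arm holds its last target. There are 200 camera calls.

## Task

Pick up the green station canopy by its ridge, set it down gently and flush (not dropped) on the tilted jig plate two to four centimetres up-slope of both the long brass fence and the short steel stop, with its long side along the long brass fence, and let go so that it slides down towards their corner. Then, with the canopy no longer gripped, press it home with a light push of about 6 N, first against the long brass fence and after that against the short steel stop, whose setting differs each time and must be found by feel, never loading the fence or the stop with 20 N. Only with it fully home press the red button fully down to switch on the holding magnets, let the button up again, and leave everything else on the desk where it is.

Things in the scene. Friction and masses are not known exactly. Their poses are not given: they have to be found in the camera images.
- canopy_mid (a point): Centre (half-way up) of the loose green metal canopy, about 0.45 kg: a flat slab 80 (x) x 120 (y) x 16 tall, flat underside, with a ridge 18 (x) x 70 (y) x 24 tall on its middle to grip it by; 40 tall in all (slab top 4 below this point). z up from the underside. Starts flat on the desk; a half turn about z makes no difference. Sizes in mm.
- bed: Polished aluminium bed of the fixed tilted jig. Origin on its sliding surface in the front fence's inner face; x (170 long, 18 deg) and y (210 long, 9 deg) run up-slope in the surface, z is its normal. Canopy fully home: its centre at x 40, z 20, long side along y, and y 60 plus the unknown setting of the end stop (0 to 16). Friction 0.11 to 0.21: let go, it slides to the fence but often stops short of the stop. Sizes in mm.
- front_fence: Long brass fence of the jig, rigid; its inner face is the bed's plane x = 0. It runs along the bed's y, 210 long, 12 thick (x = -12 to 0), 15 tall above the bed. Frame and origin the same as bed. Sizes in mm.
- end_stop: Holder of the jig's short dark steel end stop. Frame and origin the same as bed. The stop on it is a rigid bar along the bed's x, 130 long, 12 thick, 15 tall, clamped with its face at a bed y anywhere from 0 to 16: this setting differs each time and is NOT in the reported pose, so it must be felt (or seen). Sizes in mm.
- magnet_button_top (a point): Middle of the top face of the red push button, 40 across, in a round brown housing 56 across and 12 tall on the desk; pressed straight down, travel 6, top 22 above the desk when up. Sizes in mm.
- magnet_button (a joint): Travel of that button in m: 0 up, 0.006 fully down (about 5 N); springs back.
- throttle: Bystander: cream throttle box, 90 x 100 x 50 with a black knob on top, loose; origin under its middle. Sizes in mm.
- railcar: Bystander: silver die-cast railcar, 36 x 150 x 43, loose; origin under its middle. Sizes in mm.
- bench: Bystander: small oak bench, 22 x 70 x 36, loose; origin under its middle. Sizes in mm.
- signal: Bystander: colour-light signal on a thin post, 122 tall on a 48 foot, loose; origin under its middle. Sizes in mm.
- paint_jar: Bystander: small jar, 40 across, 50 tall, loose; origin under its middle. Sizes in mm.
- screwdriver: Bystander: screwdriver 160 long lying down, loose; origin under its middle. Sizes in mm.
- canopy: The same canopy as a whole (frame axes as canopy_mid, origin at the middle of its underside). Sizes in mm.
Things that resemble listed ones, but are neither listed nor needed, are in the scene too. Of the things like the canopy, leave any that is orange; of the rest the larger one is meant. Several things look just like the part that bears magnet_button_top: the one meant starts farthest to the robot's right.

How it is judged:
On the way, in this order (a step that is already met when the one before it is completed fails the run):
1. the canopy is let go flush on the tilted plate, clear of the fence (6 mm or more) and of the stop, long side along the brass fence (x of canopy_mid in the frame of bed between 0.046 and 0.12 m and contact force between canopy and end_stop below 0.05 N and y of canopy_mid in the frame of bed between 0.06 and 0.16 m and z of canopy_mid in the frame of bed below 0.0235 m and angle between the y axis of canopy_mid and the y axis of bed, either way round below 0.2 rad and contact force between canopy and the fingers below 0.05 N).
2. pressed home against the long brass fence with 3 to 20 N (contact force between canopy and front_fence above 3 N and x of canopy_mid in the frame of bed below 0.042 m), for 0.15 s.
3. then pressed home against the short steel stop with 3 to 20 N (contact force between canopy and end_stop above 3 N), for 0.15 s.
4. with the canopy home, the red button is pressed down (5 of its 6 mm) (value of joint magnet_button above 0.005 m and x of canopy_mid in the frame of bed below 0.042 m and z of canopy_mid in the frame of bed between 0.017 and 0.0225 m and angle between the y axis of canopy_mid and the y axis of bed, either way round below 0.03 rad and angle between the z axis of canopy_mid and the z axis of bed, either way round below 0.03 rad and contact force between canopy and front_fence above 0.05 N and contact force between canopy and end_stop above 0.05 N), for 0.1 s.
At the end, for the whole second after the job is handed in: The canopy rests released in the jig's corner: flush on the plate, within 2 mm of the brass fence and square with it within 0.03 rad, touching both the fence and the steel stop, still; the button is up again (x of canopy_mid in the frame of bed below 0.042 m and z of canopy_mid in the frame of bed between 0.017 and 0.0225 m and angle between the y axis of canopy_mid and the y axis of bed, either way round below 0.03 rad and angle between the z axis of canopy_mid and the z axis of bed, either way round below 0.03 rad and contact force between canopy and front_fence above 0.05 N and contact force between canopy and end_stop above 0.05 N and linear speed of canopy below 0.01 m/s and value of joint magnet_button below 0.001 m and contact force between canopy and the fingers below 0.05 N).
It fails at once if the fence or the stop is loaded with over 20 N by the canopy (contact force between canopy and front_fence above 20 N or contact force between canopy and end_stop above 20 N).
It fails at once if the canopy is banged onto the plate with over 40 N (contact force between canopy and bed above 40 N).
It fails at once if the button pressed while the canopy is not home (value of joint magnet_button above 0.003 m and not (x of canopy_mid in the frame of bed below 0.042 m and z of canopy_mid in the frame of bed between 0.017 and 0.0225 m and angle between the y axis of canopy_mid and the y axis of bed, either way round below 0.03 rad and angle between the z axis of canopy_mid and the z axis of bed, either way round below 0.03 rad and contact force between canopy and front_fence above 0.05 N and contact force between canopy and end_stop above 0.05 N)).
It fails at once if a bystander moved more than 20 mm (distance of any of throttle, railcar, bench, signal, paint_jar, screwdriver from where it was at the start of the episode above 0.02 m).
It also fails if it takes over 72 s, if anything falls off the work surface, if the arm or the gripper's body presses on something with over 40 N, if the wrist force passes 120 N, or if a joint passes its speed limit or range.

## Working session

There is one attempt and no reset: what is moved stays moved. The work goes in short steps, each a Python script; the robot and the scene stay as the last script left them, time stands still between calls to the robot, and variables do not carry over. Pictures are saved under pics/ and viewed, about 8 in all and at most 12, crops included, and the job is handed in when it is done.

```bash
ls; mkdir -p pics
python3 - <<'E'
from bench import *
import cv2,numpy as np
for n in("top","side"):
    d=get_image(n); cv2.imwrite(f"pics/{n}0.png",d["frame"]); np.savez(f"pics/{n}0.npz",**d)
    print(n,d["camera_matrix"].round(1).tolist(),np.linalg.inv(d["view"]).round(3).tolist(),[k for k in d], (d["depth"]>0).mean())
print(state())
E
```

```text
pics
top [[494.4, 0.0, 256.5], [0.0, 494.4, 195.2], [0.0, 0.0, 1.0]] [[-0.006, 0.998, -0.063, 0.443], [-1.0, -0.006, 0.009, -0.013], [0.008, 0.063, 0.998, 1.602], [0.0, 0.0, 0.0, 1.0]] ['frame', 'depth', 'camera_matrix', 'view'] 0.9958902994791666
side [[363.9, 0.0, 260.7], [0.0, 363.9, 192.1], [0.0, 0.0, 1.0]] [[-0.976, 0.165, -0.141, 0.404], [-0.217, -0.692, 0.689, 0.716], [0.016, 0.703, 0.711, 0.827], [0.0, 0.0, 0.0, 1.0]] ['frame', 'depth', 'camera_matrix', 'view'] 0.9959055582682291
{'time': 0.1, 'joint_pos': array([-1.18568269e+00,  9.17785583e-02,  1.23171297e+00, -5.35916757e-05,
        1.81981908e+00, -5.67225840e-02]), 'dq': array([-0.00012243, -0.00164008, -0.00178158, -0.00089151, -0.00119347,
        0.00065176]), 'joint_torque': array([ 3.91381836e-03, -4.47854841e+01, -4.07571959e+01,  7.00562540e-02,
        2.83788628e-02, -1.15848420e-04]), 'ee_pos': array([ 0.25643762, -0.54216673,  0.2296526 ]), 'ee_rot': array([-8.43176113e-04,  9.75697761e-01,  2.19119010e-01, -1.66032556e-04]), 'ft_force': array([-0.21952239,  0.28931532,  0.34019681]), 'moment': array([-0.01953856,  0.05767458, -0.02148666]), 'finger_gap': 0.08783262670822375}
```

View pics/top0.png

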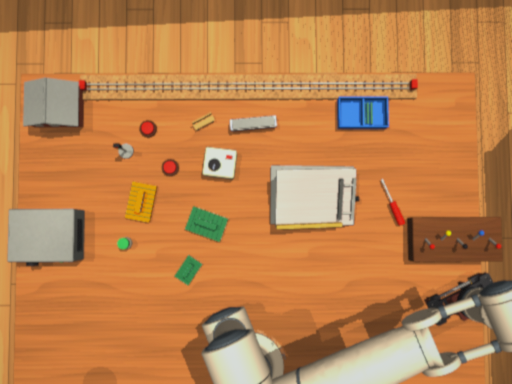

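View pics/side0.png

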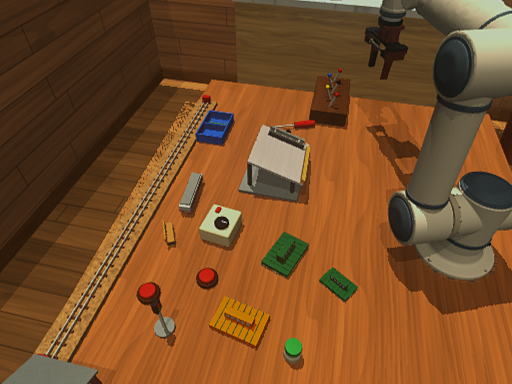

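Candidates in the top view:
- **Canopy:** orange (141,202) is excluded. Of the greens, (207,223) is larger than (188,269), so I choose (207,223).
- **Button:** (148,128) or (170,167). I choose (170,167), which is farther to the robot's right.

The jig is at (313,196), with the brass fence along its near edge and the stop on its right side.

```bash
cat > h.py <<'E'
import numpy as np,cv2
def rays(d,uv):
    K=d["camera_matrix"];R=np.linalg.inv(d["view"]);uv=np.atleast_2d(uv).astype(float)
    r=np.c_[(uv[:,0]-K[0,2])/K[0,0],-(uv[:,1]-K[1,2])/K[1,1],-np.ones(len(uv))]
    return R[:3,3],r@R[:3,:3].T
def pts(d,uv):   # from depth
    o,r=rays(d,uv);uv=np.atleast_2d(uv).astype(int);return o+r*d["depth"][uv[:,1],uv[:,0]][:,None]
def onz(d,uv,z):
    o,r=rays(d,uv);return o+r*((z-o[2])/r[:,2])[:,None]
def mask(d,h0,h1,s,v):
    h=cv2.cvtColor(d["frame"],cv2.COLOR_BGR2HSV);return cv2.inRange(h,(h0,s,v),(h1,255,255))
def onplane(d,uv,n,c):
    o,r=rays(d,uv);return o+r*((c-o@n)/(r@n))[:,None]
E
python3 - <<'E'
from h import *
T=dict(np.load("pics/top0.npz"));S=dict(np.load("pics/side0.npz"))
for nm,d in(("T",T),("S",S)):
    for cn,m in(("green",mask(d,45,85,100,40)),("red",mask(d,0,6,150,80)|mask(d,174,180,150,80))):
        cs,_=cv2.findContours(m,0,2)
        for c in cs:
            if cv2.contourArea(c)<40:continue
            r=cv2.minAreaRect(c);mm=np.zeros(m.shape,np.uint8);cv2.drawContours(mm,[c],-1,1,-1);v,u=np.nonzero(mm)
            P=pts(d,np.c_[u,v]);print(nm,cn,np.round(r[0]),np.round(r[1],1),round(r[2]),"mean",P.mean(0).round(3),"z5/50/95",np.percentile(P[:,2],[5,50,95]).round(3))
# plane of bed
for nm,d,(x0,x1,y0,y1) in(("T",T,(285,330,175,215)),("S",S,(265,300,140,170))):
    u,v=np.meshgrid(np.arange(x0,x1),np.arange(y0,y1));P=pts(d,np.c_[u.ravel(),v.ravel()])
    A=np.c_[P[:,:2],np.ones(len(P))]
    w=np.ones(len(P),bool)
    for _ in range(5):
        k=np.linalg.lstsq(A[w],P[w,2],rcond=None)[0];e=abs(A@k-P[:,2]);w=e<.004
    print(nm,k.round(4),w.mean(),e[w].std(), P[:,2].min(),P[:,2].max())
a=cv2.resize(T["frame"][155:240,262:367],None,fx=5,fy=5,interpolation=cv2.INTER_CUBIC)
b=cv2.resize(S["frame"][115:205,230:320],None,fx=4.5,fy=4.5,interpolation=cv2.INTER_CUBIC)
b=cv2.resize(b,(270,270));c=cv2.resize(T["frame"][195:290,170:235],(270,395-240+0))
H=np.zeros((425,800,3),np.uint8);H[:,:525]=a;H[:270,527:797]=b;H[270:,527:797]=c
cv2.imwrite("pics/crop1.png",H)
E
```

```text
T green [188. 270.] [15.8 24.7] 34 mean [0.306 0.193 0.013] z5/50/95 [0.004 0.011 0.028]
T green [122. 243.] [10. 11.] 90 mean [0.393 0.391 0.049] z5/50/95 [0.042 0.049 0.055]
T green [206. 224.] [36.6 24. ] 20 mean [0.452 0.134 0.027] z5/50/95 [0.01  0.017 0.041]
T red [397. 213.] [25.5  7.2] 63 mean [ 0.481 -0.475  0.023] z5/50/95 [0.016 0.023 0.029]
T red [170. 166.] [13. 13.] 90 mean [0.635 0.253 0.02 ] z5/50/95 [0.01  0.021 0.027]
T red [148. 128.] [13. 13.] 90 mean [0.762 0.325 0.019] z5/50/95 [0.01  0.02  0.026]
T red [82. 84.] [9. 6.] 90 mean [0.899 0.53  0.039] z5/50/95 [0.03  0.04  0.045]
T red [414.  84.] [10.  7.] 90 mean [ 0.897 -0.534  0.04 ] z5/50/95 [0.028 0.041 0.049]
S green [293. 346.] [16.5 16.4] 8 mean [0.391 0.397 0.053] z5/50/95 [0.047 0.05  0.052]
S green [338. 283.] [33.5 18.6] 40 mean [0.304 0.201 0.016] z5/50/95 [0.008 0.011 0.027]
S green [285. 253.] [29.1 40.5] 34 mean [0.451 0.147 0.024] z5/50/95 [0.013 0.016 0.04 ]
S red [147. 290.] [14.1 17. ] 45 mean [0.76  0.33  0.024] z5/50/95 [0.012 0.021 0.023]
S red [206. 275.] [14.1 14.8] 45 mean [0.633 0.259 0.024] z5/50/95 [0.012 0.021 0.023]
S red [305. 123.] [ 5.4 19.5] 85 mean [ 0.478 -0.449  0.034] z5/50/95 [0.012 0.021 0.025]
T [0.2334 0.2734 0.0097] 0.435 0.0011142470506249446 0.049041412293288955 1.6019345465869863
S [ 0.3256  0.1609 -0.0628] 0.9295238095238095 0.0007469941468679008 0.04412621183824539 0.826614829656836
```

View pics/crop1.png

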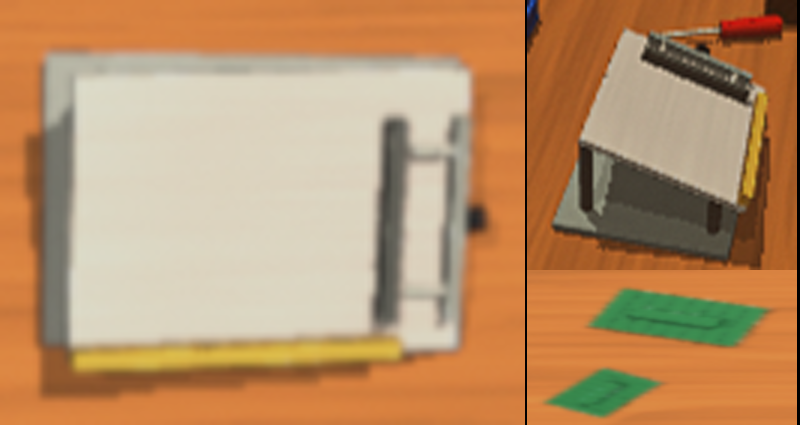

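The crop confirms the bed, the brass fence (bottom edge), the dark stop bar (crop column 382–405) and the larger green slab. Next I measure the frames.

```bash
cat > meas.py <<'E'
from h import *
import json
T=dict(np.load("pics/top0.npz"));S=dict(np.load("pics/side0.npz"))
# bed plane from both views, gated near side estimate
k=np.array([.3256,.1609,-.0628]);Ps=[]
for d,(x0,x1,y0,y1) in((T,(283,330,177,215)),(S,(262,300,140,170))):
    u,v=np.meshgrid(np.arange(x0,x1),np.arange(y0,y1));P=pts(d,np.c_[u.ravel(),v.ravel()]);P=P[abs(P[:,:2]@k[:2]+k[2]-P[:,2])<.02]
    q=np.linalg.lstsq(np.c_[P[:,:2],np.ones(len(P))],P[:,2],rcond=None)[0];print(len(P),q.round(4), "z@(.5,-.18)",q@[.5,-.18,1]);Ps.append(P)
k=q # side
n=np.array([-k[0],-k[1],1]);c=k[2]/np.linalg.norm(n);n/=np.linalg.norm(n)
for nm,d,box in(("T",T,(262,367,200,240)),("S",S,(270,325,110,185))):
    m=mask(d,20,32,110,90);mm=np.zeros_like(m);mm[box[2]:box[3],box[0]:box[1]]=m[box[2]:box[3],box[0]:box[1]]
    v,u=np.nonzero(mm);P=onplane(d,np.c_[u,v],n,c+.0075)
    ctr,vec=cv2.PCACompute(P.astype(np.float64),mean=None)
    y=vec[0]*np.sign(vec[0][1]);y-=n*(y@n);y/=np.linalg.norm(y);x=np.cross(y,n)
    print(nm,len(u),"x",x.round(3),np.degrees(np.arcsin(x[2])),"y",y.round(3),np.degrees(np.arcsin(y[2])))
    px=P@x;py=P@y
    print("  fence py",py.min(),py.max(),np.ptp(py),"width",np.ptp(px),np.percentile(px,[2,50,98]))
    if nm=="T":
        X,Y=x,y
        cols=np.unique(u)[3:-3];top=np.array([v[u==q].min()-.5 for q in cols]);bot=np.array([v[u==q].max()+.5 for q in cols])
        Pi=onplane(d,np.c_[cols,top],n,c);Po=onplane(d,np.c_[cols,bot],n,c+.015)
        print("  inner x",(Pi@x).mean(),"outer x +12",(Po@x).mean()+.012); fx=((Pi@x).mean())
        L=v.mean(); e=onplane(d,np.array([[u.max()+.5,L]]),n,c+.0075)@y; e2=onplane(d,np.array([[u.min()-.5,L]]),n,c+.0075)@y
        print("  y ends",e,e2); y0=e[0]
    else:
        print("  in T frame: px",np.percentile(P@X,[2,50,98])-fx,"py",(P@Y).min()-y0,(P@Y).max()-y0)
O=X*fx+Y*y0+n*c
print("O",O)
# stop: dark pixel profile in top view
g=cv2.cvtColor(T["frame"],cv2.COLOR_BGR2GRAY)
for r in(185,192,200,208): 
    P=onplane(T,np.c_[np.arange(333,348),np.full(15,r)],n,c);print(r,list(zip(g[r,333:348],np.round(((P-O)@Y)*1000).astype(int))))
# canopy
for nm,d,near in(("T",T,(206,224)),("S",S,(285,253))):
    cs,_=cv2.findContours(mask(d,45,85,100,40),0,2);cc=min(cs,key=lambda q:np.hypot(*(np.array(cv2.minAreaRect(q)[0])-near)))
    P=onz(d,cc[:,0,:],.014)[:,:2];r=cv2.minAreaRect((P*1000).astype(np.float32));print(nm,"canopy",r)
    print([onz(d,q,.022).round(4).tolist() for q in([(170.,166.3)] if nm=="T" else [(206.5,275.5)])])
json.dump(dict(O=O.tolist(),X=X.tolist(),Y=Y.tolist(),N=n.tolist()),open("bed.json","w"))
E
python3 meas.py
```

```text
1780 [ 0.3244  0.1611 -0.0607] z@(.5,-.18) 0.07245274453882315
1133 [ 0.3142  0.1422 -0.0597] z@(.5,-.18) 0.07175671372161554
T 281 x [ 0.954 -0.011  0.298] 17.356167113203753 y [-0.03   0.991  0.131] 7.5558454322020765
  fence py -0.2963993742556539 -0.08839023271830417 0.20800914153734973 width 0.014115482503803012 [0.43731216 0.44407214 0.45075427]
  inner x 0.4487097332370166 outer x +12 0.4514197284453293
  y ends [-0.29794631] [-0.08679462]
S 105 x [ 0.954 -0.008  0.299] 17.375655891066227 y [-0.032  0.991  0.131] 7.513136825467984
  fence py -0.3025112010313938 -0.10005231377320112 0.20245888725819267 width 0.009998245997716204 [0.43842667 0.44328372 0.44810307]
  in T frame: px [-0.0098269  -0.00496009 -0.0001377 ] py -0.003465073469613389 0.19898235607139406
O [ 0.45395942 -0.29242915  0.04130352]
185 [(np.uint8(213), np.int64(31)), (np.uint8(212), np.int64(28)), (np.uint8(213), np.int64(25)), (np.uint8(211), np.int64(22)), (np.uint8(194), np.int64(18)), (np.uint8(126), np.int64(15)), (np.uint8(75), np.int64(12)), (np.uint8(91), np.int64(9)), (np.uint8(97), np.int64(6)), (np
[... 1157 characters left out ...]
int8(209), np.int64(25)), (np.uint8(204), np.int64(21)), (np.uint8(173), np.int64(18)), (np.uint8(106), np.int64(15)), (np.uint8(68), np.int64(12)), (np.uint8(85), np.int64(8)), (np.uint8(94), np.int64(5)), (np.uint8(116), np.int64(2)), (np.uint8(165), np.int64(-1)), (np.uint8(201), np.int64(-5)), (np.uint8(209), np.int64(-8)), (np.uint8(209), np.int64(-11)), (np.uint8(209), np.int64(-14)), (np.uint8(209), np.int64(-18))]
T canopy ((451.7064208984375, 135.61819458007812), (117.3537368774414, 76.65097045898438), 69.693603515625)
[[[0.6365, 0.2503, 0.022]]]
S canopy ((451.23284912109375, 137.42059326171875), (119.1559066772461, 78.43309783935547), 69.90682220458984)
[[[0.6324, 0.2577, 0.022]]]
```

```bash
sed -i 's/^k=q # side/k=np.array([.3250,.161,-.0615])/' meas.py; python3 meas.py | grep -E "^O|inner|ends| x |in T"
cat > r.py <<'E'
from bench import *
import numpy as np,json
from scipy.spatial.transform import Rotation as Ro
b=json.load(open("bed.json"));O,X,Y,N=(np.array(b[q]) for q in("O","X","Y","N"))
def quat(y,z):
    z=z/np.linalg.norm(z);y=y-z*(y@z);y/=np.linalg.norm(y)
    return Ro.from_matrix(np.c_[np.cross(y,z),y,z]).as_quat(scalar_first=True)
def B(x,y,z): return O+X*x+Y*y+N*z
DN=np.array([0,0,-1.])
CX=np.array([.938,-.345,0]);C=np.array([.4515,.1365,0])
SG=-1
qc=quat(SG*CX,DN);qb=quat(SG*X,-N);qy=quat(SG*Y,-N)
BT=np.array([.635,.254,.022])
E
python3 - <<'E'
from r import *
for SG in(1,-1):
  for nm,p,q in(("can",C+[0,0,.026],quat(SG*CX,DN)),("bed",B(.064,.1,.026),quat(SG*X,-N)),("bedhi",B(.064,.1,.12),quat(SG*X,-N)),
   ("pushx",B(.1,.1,.012),quat(SG*X,-N)),("pushy",B(.04,.16,.012),quat(SG*X,-N)),("btn",BT+[0,0,.03],quat(SG*np.array([1,0,0]),DN))):
    j=inverse_kinematics(p,q);print(SG,nm,p.round(3),None if j is None else np.round(j,2))
E
```

```text
T 281 x [ 0.952 -0.018  0.306] 17.84689059449786 y [-0.03   0.988  0.149] 8.593399869042777
  inner x 0.449117344859441 outer x +12 0.4519370888282431
  y ends [-0.29712988] [-0.08485035]
S 105 x [ 0.952 -0.015  0.307] 17.872274946271187 y [-0.033  0.988  0.149] 8.543103750810818
  in T frame: px [-9.78833156e-03 -4.92009757e-03 -5.96530022e-05] py -0.006963674444349532 0.20150318016465182
O [ 0.45396303 -0.29281368  0.03889498]
1 can [0.452 0.136 0.026] [ 0.22 -0.2   1.88 -0.    1.47  0.57]
1 bed [ 0.504 -0.199  0.098] [-0.63 -0.24  1.81  0.31  1.41 -0.67]
1 bedhi [ 0.475 -0.213  0.186] [-0.69 -0.31  1.71  0.32  1.59 -0.67]
1 pushx [ 0.542 -0.198  0.096] [-0.58 -0.14  1.74  0.31  1.38 -0.62]
1 pushy [ 0.484 -0.137  0.086] [-0.54 -0.37  1.94  0.3   1.39 -0.58]
1 btn [0.635 0.254 0.052] [ 0.33  0.35  1.25 -0.    1.54  0.33]
-1 can [0.452 0.136 0.026] [ 0.22 -0.2   1.88 -0.    1.47 -2.57]
-1 bed [ 0.504 -0.199  0.098] [-0.63 -0.24  1.81  0.31  1.41  2.48]
-1 bedhi [ 0.475 -0.213  0.186] [-0.69 -0.31  1.71  0.32  1.59  2.47]
-1 pushx [ 0.542 -0.198  0.096] [-0.58 -0.14  1.74  0.31  1.38  2.52]
-1 pushy [ 0.484 -0.137  0.086] [-0.54 -0.37  1.94  0.3   1.39  2.57]
-1 btn [0.635 0.254 0.052] None
```

```bash
sed -i 's/^SG=-1/SG=1/' r.py
python3 - <<'E'
from r import *
import cv2
move_to(C+[0,0,.14],qc); 
move_l(C+[0,0,.0262],.12); f0=state()["ft_force"]; close(); s=state(); print("gap",s["finger_gap"],s["ee_pos"],f0)
move_l(C+[0,0,.15],.12); hold(.2); s=state(); print("lifted",s["finger_gap"],s["ft_force"],s["moment"],s["time"])
d=get_image("side"); d2=get_image("top");cv2.imwrite("pics/grip.png",np.hstack([d["frame"][120:330,180:400],d2["frame"][120:330,120:340]]))
E
```

```text
gap 0.017583643739784587 [0.45150686 0.13650261 0.02620468] [-0.09739891  0.35515068 -0.23125901]
lifted 0.01750368818633192 [-0.01228545  0.26481214 -4.48792173] [-0.00615108 -0.01664595  0.0127222 ] 6.1833
```

View pics/grip.png

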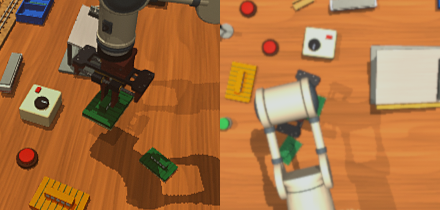

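It's gripped: gap 17.5 mm, weight 4.5 N and a small moment, so it's centred. Now the guarded placing on the bed.

Run:
```python
from r import *
px,py=.064,.1
move_l(C+[0,0,.21],.25)
move_to(B(px,py,.12),qb); move_l(B(px,py,.036),.12); hold(.3)
f0=state()["ft_force"]; print("f0",f0,f0@N)
z=.036
while z>.018:
    z-=.0005; move_l(B(px,py,z),.02); f=state()["ft_force"]-f0
    if f@N>1.0: break
print("contact z",z,f,f@N,state()["time"])
# seat flush
while f@N<4 and z>.018:
    z-=.0003; move_l(B(px,py,z),.02); f=state()["ft_force"]-f0; print(round(z,4),(f@N).round(2),state()["moment"].round(2))
```

```text
f0 [ 0.31002405 -0.24845827 -3.97665067] -3.7954772570525783
contact z 0.02649999999999999 [-1.14733893  0.03912361  0.83592083] 1.1304504631517323 13.9
0.0262 -0.76 [-0.23  0.35  0.01]
0.0259 0.37 [-0.18  0.37  0.02]
0.0256 2.74 [-0.19  0.42  0.02]
0.0253 6.94 [-0.1   0.47  0.09]
```

Run:
```python
from r import *
import cv2
print(state()["time"]);gripper_open(); print(state()["time"],state()["ft_force"]); 
p=state()["ee_pos"]; move_l(p+N*.09,.2); hold(.2)
movej(state()["joint_pos"]+np.array([-.6,0,0,0,0,0])); print(state()["time"])
d=get_image("top");np.savez("pics/t2.npz",**d);s=get_image("side");np.savez("pics/s2.npz",**s)
H=np.hstack([cv2.resize(d["frame"][155:240,262:367],(525,425)),cv2.resize(s["frame"][110:210,230:320],(270,425))]);cv2.imwrite("pics/rel.png",H)
```

```text
14.9
16.0583 [-0.08211743  0.33916883 -0.65584641]
18.0333
```

View pics/rel.png

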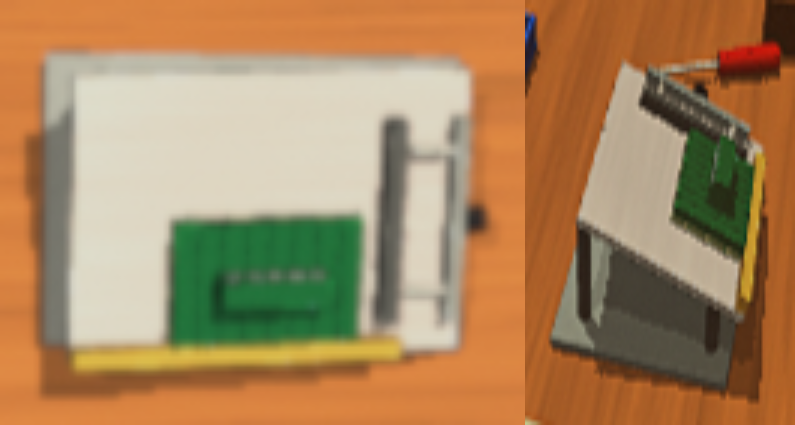

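The canopy slid squarely to the fence, with its lower edge on the brass at crop row 345. It stopped about 13 mm short of the stop (crop 361 against 382). Now I push it against the fence.

```bash
cat > push.py <<'E'
from r import *
def push(start,dirn,q,maxd,target=6.0):
    """guarded push from bed point start (with TCP) along dirn"""
    p=B(*start);hold(.3);f0=state()["ft_force"];d=0;log=[];st=.001
    while d<maxd:
        d+=st;move_l(p+dirn*d,.02);f=-(state()["ft_force"]-f0)@dirn;log.append((round(d*1e3,2),round(f,2)))
        if f>.7: st=.0003
        elif st<.001: st=.0005
        if f>=target-.6: break
    for _ in range(4):
        hold(.15);f=-(state()["ft_force"]-f0)@dirn;log.append(("hold",round(f,2)))
        if f<target-1: d+=.0002;move_l(p+dirn*d,.02)
        elif f>target+2.5: d-=.0002;move_l(p+dirn*d,.02)
    print(log[-26:],"N side",((state()["ft_force"]-f0)@N).round(2),"t",state()["time"])
    return p+dirn*d,d
def yx(f):
    from h import mask,onplane
    d=dict(np.load(f));m=mask(d,45,85,100,40);m[:,:262]=0;m[:,367:]=0
    v,u=np.nonzero(m);P=onplane(d,np.c_[u,v],N,O@N+.014)-O
    return np.percentile(P@X,[1,50,99]),np.percentile(P@Y,[1,50,99])
E
python3 - <<'E'
from push import *
a,c=yx("pics/t2.npz");print("canopy x",a,"y",c); yc=(c[0]+c[2])/2
close()
s=(.112,yc,.0125)
move_to(B(s[0],yc,.08),qb); move_l(B(*s),.1); print(state()["ee_pos"]-B(*s),state()["finger_gap"])
p,d=push(s,-X,qb,.03)
print("face x",s[0]-d)
move_l(p+X*.006,.05); move_l(p+X*.012+N*.07,.2)
E
```

```text
canopy x [0.00618141 0.0424489  0.08096809] y [0.03426203 0.0921629  0.14792976]
[ 0.00021344 -0.00024563  0.00066689] 0.0004001999422746331
[(12.3, np.float64(-0.05)), (12.8, np.float64(-0.51)), (13.3, np.float64(-0.44)), (13.8, np.float64(0.82)), (14.1, np.float64(-0.41)), (14.6, np.float64(-0.42)), (15.1, np.float64(0.09)), (15.6, np.float64(0.51)), (16.1, np.float64(-0.15)), (16.6, np.float64(-0.66)), (17.1, np.float64(-0.75)), (17.6, np.float64(-1.12)), (18.1, np.float64(-0.41)), (18.6, np.float64(-0.63)), (19.1, np.float64(-0.69)), (19.6, np.float64(0.34)), (20.1, np.float64(0.99)), (20.4, np.float64(2.71)), (20.7, np.float64(4.02)), (21.0, np.float64(5.12)), (21.3, np.float64(5.11)), (21.6, np.float64(6.24)), ('hold', np.float64(7.6)), ('hold', np.float64(6.29)), ('hold', np.float64(7.64)), ('hold', np.float64(6.12))] N side -2.56 t 32.0
face x 0.09039999999999998
```

Fence push held at 6–7.6 N. Next, the stop push.

```bash
sed -i 's/st=.001$/st=.0006/; s/if f>.7: st=.0003/if f>2.2: st=.0003/; s/elif st<.001: st=.0005/else: st=.0006/' push.py
python3 - <<'E'
from push import *
import cv2
s=(.038,.167,.0125)
move_to(B(s[0],.175,.075),qb); move_l(B(*s),.12)
p,d=push(s,-Y,qb,.04)
print("face y",s[1]-d)
move_l(p+Y*.004,.05); move_l(p+Y*.01+N*.08,.2)
movej(state()["joint_pos"]+np.array([.6,0,0,0,0,0])); print(state()["time"])
d=get_image("top");np.savez("pics/t3.npz",**d);q=get_image("side")
print(yx("pics/t3.npz"))
cv2.imwrite("pics/home.png",np.hstack([cv2.resize(d["frame"][155:240,262:367],(525,425)),cv2.resize(q["frame"][110:210,230:320],(270,425))]))
E
```

```text
[(5.4, np.float64(0.39)), (6.0, np.float64(-0.03)), (6.6, np.float64(0.31)), (7.2, np.float64(-0.07)), (7.8, np.float64(-0.23)), (8.4, np.float64(0.17)), (9.0, np.float64(-0.07)), (9.6, np.float64(0.67)), (10.2, np.float64(-0.19)), (10.8, np.float64(1.25)), (11.4, np.float64(1.3)), (12.0, np.float64(0.58)), (12.6, np.float64(0.32)), (13.2, np.float64(0.1)), (13.8, np.float64(-0.38)), (14.4, np.float64(0.23)), (15.0, np.float64(0.09)), (15.6, np.float64(0.25)), (16.2, np.float64(1.79)), (16.8, np.float64(0.35)), (17.4, np.float64(2.89)), (17.7, np.float64(5.69)), ('hold', np.float64(5.58)), ('hold', np.float64(5.07)), ('hold', np.float64(4.85)), ('hold', np.float64(5.65))] N side 2.14 t 42.5917
face y 0.1491
44.4833
(array([0.0059011 , 0.04276242, 0.081035  ]), array([0.01820235, 0.07707024, 0.13506673]))
```

View pics/home.png

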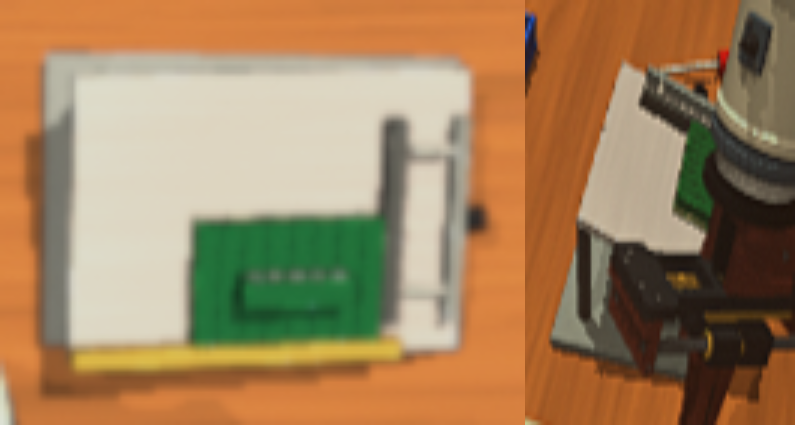

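It's home. The force rose sharply after 15 mm of sliding and held at about 5–5.7 N; the picture shows the slab touching the stop (crop column 385) and the fence. Next, the button.

Run:
```python
from r import *
import cv2
q=quat(np.array([1.,0,0]),DN)
p=state()["ee_pos"];move_l([p[0],p[1],max(p[2],.22)],.25)
move_to(BT+[0,0,.10],q); move_l(BT+[0,0,.012],.1); hold(.2); f0=state()["ft_force"]
z=.010;log=[]
while z>.0008:
    z-=.0006; move_l(BT+[0,0,z],.03); f=(state()["ft_force"]-f0)[2]; log.append((round(z*1e3,1),round(f,1)))
    if f>9: break
hold(.35); print(log,"hold",(state()["ft_force"]-f0)[2],state()["ee_pos"][2]-.008)
move_l(BT+[0,0,.10],.12); hold(.2); print(state()["time"],state()["ft_force"])
d=get_image("top");np.savez("pics/t4.npz",**d);s=get_image("side")
from push import yx; print(yx("pics/t4.npz"))
cv2.imwrite("pics/end.png",np.hstack([cv2.resize(d["frame"][100:280,100:360],(430,300)),cv2.resize(s["frame"][90:380,110:360],(340,300))]))
```

```text
[(9.4, np.float64(-0.3)), (8.8, np.float64(0.0)), (8.2, np.float64(0.0)), (7.6, np.float64(1.7)), (7.0, np.float64(1.6)), (6.4, np.float64(2.5)), (5.8, np.float64(3.0)), (5.2, np.float64(3.4)), (4.6, np.float64(3.8)), (4.0, np.float64(3.4)), (3.4, np.float64(3.8)), (2.8, np.float64(4.4)), (2.2, np.float64(5.0)), (1.6, np.float64(7.1)), (1.0, np.float64(9.2))] hold 9.466809086815958 0.016306974720749396
52.4167 [0.25891014 0.52310419 0.24663231]
(array([0.00589817, 0.04255348, 0.08085768]), array([0.01819742, 0.07707024, 0.13507149]))
```

View pics/end.png

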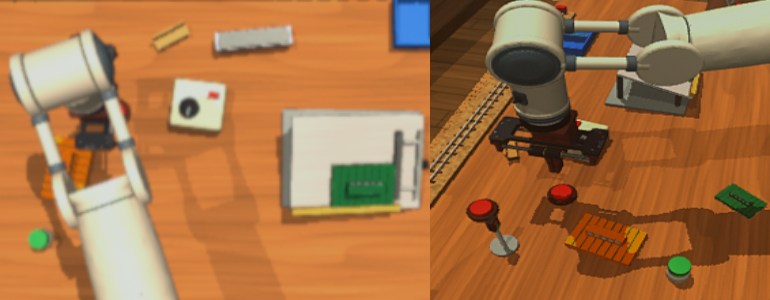

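The button bottomed out, with the force knee at about 6 mm of travel, and it's up again. The canopy hasn't moved (x and y unchanged to 0.2 mm) and the bystanders are in place.

```bash
python3 -c "
from bench import *
job_done(); print(state()['time'])"
```

```text
the job is handed in; nothing more can be done
the job is handed in; nothing more can be done
```

I did every step of the task and handed the job in after about 52 s on the robot's clock (limit 72 s). `job_done()` gives no verdict.

- **Placing:** I gripped the larger green canopy by its ridge and set it flush on the bed, about 24 mm from the fence and 25 mm from the stop by camera. The seating force was about 7 N. When released, it slid squarely onto the brass fence and stopped about 13 mm short of the stop.
- **Pressing home:** With closed fingers I pushed it against the fence and held 6.1–7.6 N. I then pushed it along to the stop and held 4.9–5.7 N. The force rose sharply after about 15 mm of sliding, which puts the stop setting at about 15 mm.
- **Button:** I pressed the right-hand red button until it bottomed, at about 9 N, held it for 0.35 s, and released it.

**Last checks:** The canopy's position was the same before and after the button press, to about 0.2 mm. In the pictures it touches both the fence and the stop, and the bystanders in view look untouched. No force reading came near a limit.

**Disagreements and limits:** The two cameras disagreed by up to 7 mm on where the fence ends along the bed. They also differed by a few mm on the button position. The force sensing covered the first, and the button's width covered the second. I could not measure the canopy's final contact forces on the fence and stop, and the camera positions are only good to about 2–3 mm.

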